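# Hang the lift-off door on the bench cabinet

### The arm

A 6-joint arm with a two-finger parallel gripper is mounted at the origin on a cart in front of the work surface, level with it; the furniture and walls round the work are solid. World frame = base frame: x ahead of the robot, y to its left, z up, the work surface at z = 0. Lengths are in mm, angles in rad, forces in N, time in s.
With the tool pointing down it reaches from about 350 to 875 mm from the base axis. Payload 4.2 kg.
Tool frame: the origin (TCP) lies between the finger pads; the fingertips stand 17 mm ahead of it and the grasp point (between the pads) lies 2 mm behind it; z points along the fingers, y is the line along which they close (so a half turn about z gives the same grasp; the last joint's range is limited). The gripper opens to 85 mm and grips with 20 to 120 N. Pads are 22 mm wide; open, the fingers measure 114 mm over their backs; the gripper's body (76 mm by 85 mm) begins 54 mm behind the grasp point. The pads swing forward as they close: fully open they stand 13 mm farther back than shut.
Start: joints at [-0.844, 0.385, 0.008, 0, -1.194, -0.259], TCP at [281.838, -557.823, 248.312] pointing down, gripper open.
Joint ranges: [-3.14, 3.14], [-1.21, 2.06], [-1.07, 1.41], [-3.16, 2.05], [-2.99, -0.16], [-3.1, 3.1]. Speed limits (rad/s): [2.79, 2.79, 3.14, 3.14, 3.14, 3.14].

### API

Orientations are given as a unit quaternion [x, y, z, w].
In Python, from bench import arm gives the robot as it stands.
- The arm moves only by the shell command python3 jog.py [OPENING], which reads ROWS from standard input. ROWS is a JSON list of rows, 1 to 10 of them, each an object with the fields pos (a list: dx, dy, dz in units of 5 mm), turn_vec (a list: a rotation vector rx, ry, rz in rad); a field left out counts as zero; each row is the pose to reach, as a shift and turn from the pose commanded when the command began, along the tool's axes at that moment; what a row does not reach only later rows make up. A row lasts 1/10 s, in which the tool goes at most 50 mm and 0.15 rad, less where a joint would pass 70% of its speed; a pose out of reach is approached as far as the arm can. OPENING is the finger opening in mm, set as the command begins (- or left out keeps the last). The fingers move at their own pace and stop on an object; the grip force is fixed at half the most. Time passes only in rows, so rows that do not move let the fingers close. It prints the time, the measured TCP pose, the force, the opening and the grip force at its end. Input that does not fit is refused with a message, and nothing moves.
- arm.read_state(): the state, without advancing time (a new reading comes with each control period).
- arm.get_image(name): name is "scene" or "top" or "wrist"; returns the picture (384x512x3 uint8, blue, green, red); there is no depth.
- arm.get_calibration(name): a dict with "K" (3x3 intrinsics, pixels), "rvec" (rotation vector, rad) and "tvec" (3), from world to camera coordinates, as OpenCV has them. Camera axes: x right, y down, z forward; pixel columns grow to the right and rows downward; lengths in mm; the calibration is good to about 2 mm. A picture is of the moment at which its call begins: read the wrist's pose just before it. get_calibration takes no time and is no camera call; for the wrist camera it gives the pose at the moment of the call.
- arm.job_done(): hands the job in; it is judged then, once.
The state is a dict: "clock": time; "joints": joint angles; "joint_vel": joint speeds; "joint_efforts": joint torques, N m; "position": TCP position; "ee_rot": TCP orientation; "contact_force": force on the tool from outside, world axes, zero at the start; "wrist_torque": the same for the moment, N m; "gripper_width": finger opening in mm; "grasp_force": force on a finger pad.
Only numpy, scipy, OpenCV 4.12 (cv2) and the standard library are available. Lean on these libraries where they do the work, as an engineer would, in place of code of your own. Each camera call takes 0.05 s, during which the arm holds its last target. There are 200 camera calls.

### The job

The lift-off door of the small metal cabinet stands in the grey holder. Lift it out, keep it upright, and lower it gently onto both hinge pins of the cabinet at once while it stands open (roughly square to the cabinet front), so that both knuckles sit fully home; the pins are adjustable and not exactly at their mark, so feel for them and never force the door. Let go of it, then swing it gently shut against the two rubber bumpers, without disturbing the things lying round about.

Things in the scene. Friction and masses are not known exactly. Their poses are not given: they have to be found in the camera images.
- cabinet: Aluminium cabinet fixed on the bench, 130 deep (x) x 210 wide (y) x 162 tall, open in front, a bowl inside. Origin: centre of underside. Front face at x = -65 in its frame, looking to its -x. A steel hinge plate 4 thick is on the front at the +y side, with two arms. The door may press on the cabinet, arms, pins or bumpers with under 30 N; all are rigid.
- hinge_mark (a point): Nominal pin axis at the lower arm's top: cabinet frame (-89, 80, 42). It moves with the cabinet, NOT with the adjustable hinge: the true pin axis (both pins together, vertical) stands up to 12 mm either way from it along the cabinet's y and up to 4 mm either way along its x, differently each time and unmeasured. The hinge is clamped and does not yield.
- upper_mark (a point): Nominal pin axis at the upper arm's top: cabinet frame (-89, 80, 117); shifted from the true axis just as hinge_mark. Arms: flat steel, 14 wide (y), 8 thick, tops at z = 42 and 117, running forward from the plate to 8 mm beyond the pin axis. Each carries one vertical pin pointing up: 8 diameter, 14 tall above the arm's top, tip chamfered by 1.2 only.
- bumpers (a point): Midway between the tips of two round rubber bumpers, 14 diameter, that stand 20 mm proud of the cabinet's front: cabinet frame (-85, -50, 85); the bumpers are at z = 40 and z = 130. The shut door's +x face rests on them.
- door: Loose aluminium door, 0.17 to 0.35 kg. Origin: on its hinge axis, level with the lower edge; z up. Flat panel x -4 to 4, y -14 to -154, z 0 to 140. A knob (16 diameter, 16 proud) on the -x face at y = -140, z = 85. Starts upright in the holder, origin 10 mm above the bench; can be gripped across the 8 mm panel at its top edge. Open by angle a: door's yaw = cabinet's yaw - a.
- knuckles (a point): On the door's hinge axis midway between the two knuckles, door frame (0, 0, 67.5). The knuckles are round, centred on the axis: 22 outside diameter, 10 bore right through, 20 tall, undersides at door z = 20 and z = 95, joined to the panel by webs 6 thick. Fully home they rest on the arm tops and the door's origin is 22 mm above the bench.
- door_edge (a point): Middle of the door's free edge, door frame (0, -154, 70). With the door shut it lies at about x = -89 in the cabinet frame.
- stand: Grey plastic holder fixed on the bench: base 70 x 150 x 10 with two pairs of uprights 45 tall above the base, forming a 10.6 mm slot along its y for the panel. Origin: centre of its underside. The door stands on the base with its hinge axis at about the stand's y = +84.
- tweezers: Steel tweezers 135 long lying on the bench, to be left alone. Origin: centre of underside.
- forceps: Ring-handled steel forceps 150 long, to be left alone. Origin: centre of underside.
- marker: Blue skin marker 133 long, to be left alone. Origin: centre of underside.
- large_bowl: Steel bowl 148 across, 67 tall, to be left alone. Origin: centre of underside.
- scanner: Black hand-held barcode scanner 202 long, 46 tall, to be left alone. Origin: centre of underside.
- needle_holder: Ring-handled needle holder 160 long with gilt rings, to be left alone. Origin: centre of underside.

How it is judged:
By the outcome, as a careful person would: the job done as asked, in the order asked, and still so for the second after the job is handed in, with the robot touching nothing.
It also fails if it takes over 62 s, if anything falls off the work surface, if the arm or the gripper's body presses on something with over 40 N, if the wrist force passes 120 N, or if a joint passes its speed limit or range.

## Working session

There is one attempt and no reset: what is moved stays moved. The work goes in short steps, Python scripts to look and compute and a shell command to move; the robot and the scene stay as the last step left them, time stands still between calls to the robot, and variables do not carry over. Pictures are saved under pics/ and viewed, at most 12 in all, crops included, and the job is handed in when it is done.

```bash
ls; mkdir -p pics; python3 - <<'E'
from bench import arm
import cv2
s=arm.read_state(); print(s)
for n in("scene","top"):
    im=arm.get_image(n); cv2.imwrite(f"pics/{n}0.png",im)
    c=arm.get_calibration(n); print(n,c)
a=cv2.imread("pics/scene0.png");b=cv2.imread("pics/top0.png")
E
```

```text
bench.py
jog.py
pics
  3 bench.py
  5 jog.py
  8 total
{'clock': 0.0, 'joints': array([-8.44361929e-01,  3.85562254e-01,  6.60161580e-03, -5.18954862e-04,
       -1.19400019e+00, -2.58602871e-01]), 'joint_vel': array([ 3.58776482e-04, -4.13863846e-05, -1.47253234e-03,  7.55174313e-04,
       -3.11445728e-04, -6.77641715e-04]), 'joint_efforts': array([ 2.21057458e-04, -3.92284226e+01,  1.88396055e+01,  4.18619648e+00,
       -4.72019325e-03,  7.04781513e-06]), 'position': array([ 281.61424269, -557.33190541,  247.20567232]), 'ee_rot': array([-2.31695143e-01,  9.72787814e-01,  1.06765484e-03, -2.99231059e-04]), 'contact_force': array([ 1.27799558, -0.23627521,  0.65516717]), 'wrist_torque': array([ 0.03439373, -0.03256262, -0.03125754]), 'grasp_force': 0.0, 'gripper_width': 85.356065636355}
scene {'K': array([[496.45353332,   0.        , 254.00680819],
       [  0.        , 496.45353332, 195.92318671],
       [  0.        ,   0.        ,   1.        ]]), 'rvec': array([ 1.8314529 , -0.87900038,  0.54565868]), 'tvec': array([-374.57963696,  276.94858563, 1021.60675617])}
top {'K': array([[424.43552588,   0.        , 257.14108951],
       [  0.        , 424.43552588, 196.99277051],
       [  0.        ,   0.        ,   1.        ]]), 'rvec': array([ 2.18916274, -1.91242713,  0.27042696]), 'tvec': array([-108.98200891,  558.60402846, 1448.98730704])}
```

```bash
python3 - <<'E'
import cv2
for n in("scene","top"):
    a=cv2.imread(f"pics/{n}0.png"); cv2.imwrite(f"pics/{n}0b.png",cv2.resize(a,(800,600),interpolation=cv2.INTER_CUBIC))
E
```

```text
(no output)
```

View pics/scene0b.png

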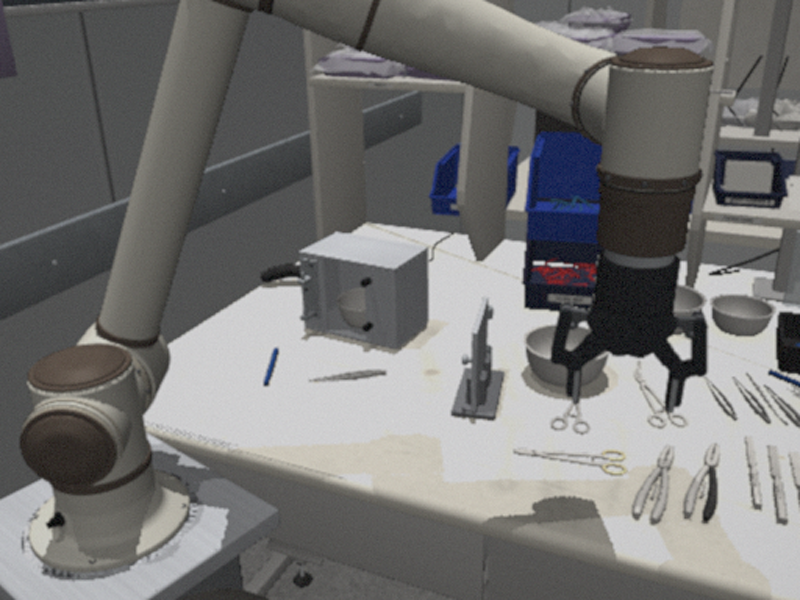

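View pics/top0b.png

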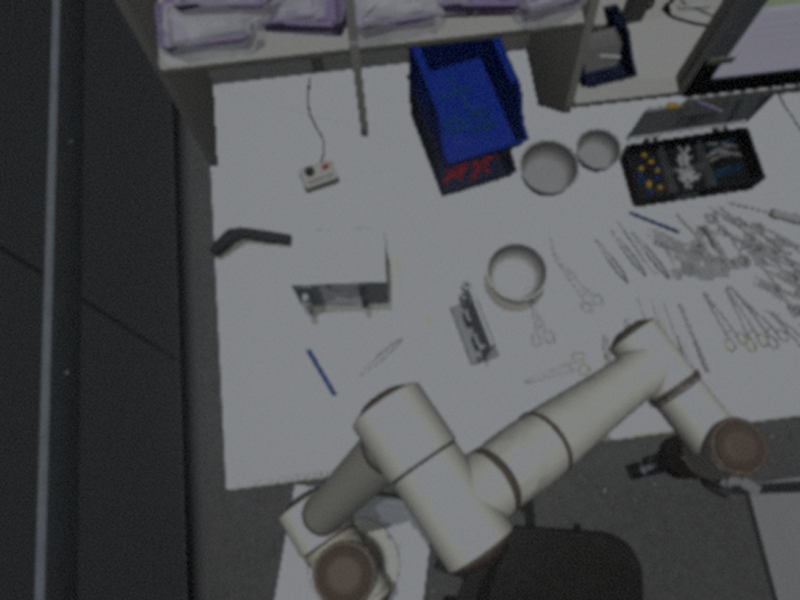

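The scene view shows the cabinet (300–428, 235–345) with its front facing the robot and hinge at the left. The door stands in the holder at (480, 300–415). In the top view the cabinet roof is at about (290–388, 230–287) and the holder at (473, 325), with knuckles at the far end near (463, 288). Next: helpers, a rough fix, then wrist camera views.

```bash
cat > h.py <<'E'
import numpy as np, cv2
from scipy.spatial.transform import Rotation as R
from bench import arm
def cam(n):
    c=arm.get_calibration(n); Rm=cv2.Rodrigues(np.array(c["rvec"],float))[0]; return c["K"],Rm,np.array(c["tvec"],float).reshape(3)
def proj(P,c):
    K,Rm,t=c; q=(np.atleast_2d(P)@Rm.T+t)@K.T; return q[:,:2]/q[:,2:]
def ray(uv,c):
    K,Rm,t=c; d=Rm.T@np.linalg.solve(K,[uv[0],uv[1],1]); return -Rm.T@t,d
def onz(uv,z,c):
    o,d=ray(uv,c); return o+d*(z-o[2])/d[2]
def tri(*obs):
    A=np.zeros((3,3));b=np.zeros(3)
    for uv,c in obs:
        o,d=ray(uv,c);d=d/np.linalg.norm(d);M=np.eye(3)-np.outer(d,d);A+=M;b+=M@o
    return np.linalg.solve(A,b)
def rows(pos,quat=None):
    """shift & rotvec in tool axes from present pose"""
    s=arm.read_state();r=R.from_quat(s["ee_rot"])
    d=r.inv().apply(np.array(pos)-s["position"])
    w=(r.inv()*R.from_quat(quat)).as_rotvec() if quat is not None else np.zeros(3)
    return np.round(d,1),np.round(w,4)
def st():
    s=arm.read_state();print(round(s["clock"],2),s["position"].round(1),R.from_quat(s["ee_rot"]).as_matrix().round(4).tolist(),"F",s["contact_force"].round(1),"T",s["wrist_torque"].round(2),"w",round(s["gripper_width"],1),"g",round(s["grasp_force"],1))
E
python3 - <<'E'
from h import *
c=cam("top");f=.64
for n,uv,z in [("cabBL",(290,230),162),("cabBR",(385,228),162),("cabFR",(388,285),162),("cabFL",(293,287),162),("st1",(450,307),10),("st2",(470,363),10),("st3",(497,357),10),("doortop_kn",(463,286),150),("doortop_free",(482,350),150)]:
    print(n,onz((uv[0]*f,uv[1]*f),z,c).round(0))
c=cam("wrist");print(c, "campos",-c[1].T@c[2]); st()
E
```

```text
cabBL [693. 239. 162.]
cabBR [726.  26. 162.]
cabFR [592.   0. 162.]
cabFL [560. 207. 162.]
st1 [ 607. -145.   10.]
st2 [ 476. -207.   10.]
st3 [ 499. -269.   10.]
doortop_kn [ 616. -164.  150.]
doortop_free [ 477. -220.  150.]
(array([[341.59239212,   0.        , 253.02102917],
       [  0.        , 341.59239212, 191.20094844],
       [  0.        ,   0.        ,   1.        ]]), array([[-0.45088712,  0.89257661,  0.00279273],
       [ 0.85792107,  0.43251312,  0.27731543],
       [ 0.24631737,  0.1274339 , -0.96077487]]), array([622.96396241, -37.02380493, 380.08669917])) campos [ 219.02797132 -588.46571072  373.70525092]
0.1 [ 281.6 -557.4  247.3] [[-0.8926, -0.4508, -0.001], [-0.4508, 0.8926, 0.0017], [0.0001, 0.002, -1.0]] F [ 0.5  0.2 -0.3] T [ 0.03 -0.04  0.02] w 85.2 g 0.0
```
Cabinet yaw: direction front along y: from FR (592,0) to FL (560,207): +y dir = (-32,207) => yaw ≈ +8.8deg = 0.153 (y axis = (-sin, cos)). Width 210 ok. Depth ~135.
Cabinet center ≈ (643,118).
Hinge at cabinet (-89, 80): world = c + R(0.153)*(-89,80) = (643-88-12.2, 118-13.6+79)= (543,183).
Door open square: a≈90°, door yaw = 0.153-1.57=-1.42. Door panel along its -y; door's -y direction = (sin yaw, -cos yaw) = (-0.989,-0.15): toward robot. Grip must be at top edge; e.g. door middle -80mm: x≈463, y≈171. Radius 494 fine. Top of door z: when home 162 top; when above pins: origin z = 22+14+clear => +20. Fine.

The manual's scale: shifts go in units of 5 mm. Converting my numbers, -382 mm is -76.4, 207 mm is 41.4.

```bash
echo '[{"pos": [-8,4,-2],"turn_vec": [0,0,0.01]},{"pos": [-16,8.4,-4],"turn_vec": [0,0,0.02]},{"pos": [-25,13,-6],"turn_vec": [0,0,0.03]},{"pos": [-34,18,-8],"turn_vec": [0,0,0.04]},{"pos": [-43,22.8,-10],"turn_vec": [0,0,0.05]},{"pos": [-52,27.6,-12],"turn_vec": [0,0,0.06]},{"pos": [-61,32.4,-14],"turn_vec": [0,0,0.07]},{"pos": [-69,37,-16],"turn_vec": [0,0,0.08]},{"pos": [-76.4,41.4,-16.6],"turn_vec": [0,0,0.085]},{"pos": [-76.4,41.4,-16.6],"turn_vec": [0,0,0.085]}]' | python3 jog.py && python3 - <<'E'
from h import *
st();c=cam("wrist");im=arm.get_image("wrist")
cv2.imwrite("pics/w1.png",im);np.savez("pics/w1.npz",*c)
cv2.imwrite("pics/w1b.png",cv2.resize(im,(800,600),interpolation=cv2.INTER_CUBIC))
E
```

```text
clock: 1.1
position: [532.2, -196.5, 331.2]
ee_rot: [-0.193, 0.981, 0.0, 0.001]
contact_force: [0.3, -0.2, -0.3]
gripper_width: 85.4
grasp_force: 0.0
1.1 [ 532.2 -196.5  331.2] [[-0.9252, -0.3794, 0.0011], [-0.3794, 0.9252, 0.0007], [-0.0013, 0.0002, -1.0]] F [ 0.3 -0.2 -0.3] T [-0.04  0.05  0.  ] w 85.4 g 0.0
```

View pics/w1b.png

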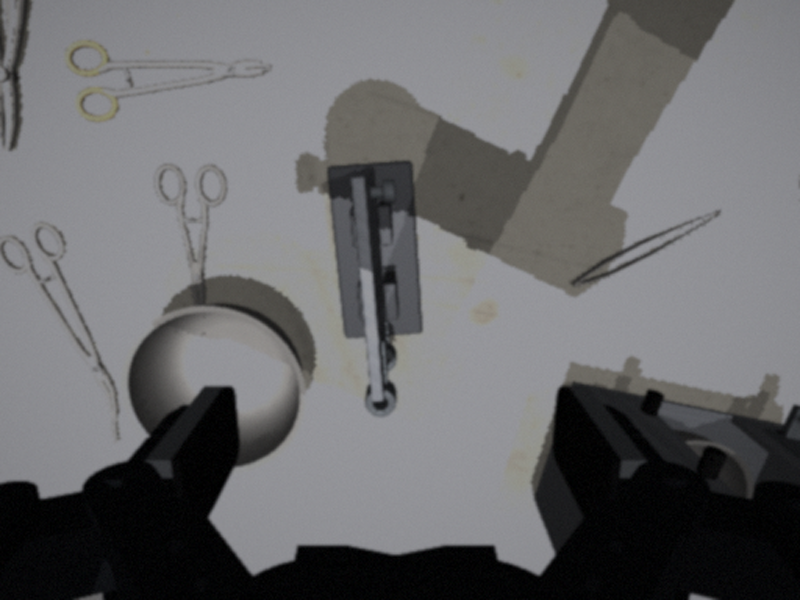

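Wrist view: door top edge runs from (357,178) at the free end to (378,390) at the hinge. The upper knuckle ring is at (380,400), the bowl lies to the left with clearance, and the cabinet front is at bottom right behind the finger. I'll take a second view that covers both the door and the hinge.

In the tool's units: 257 mm is 51.4, -70 mm is -14.

```bash
echo '[{"pos": [0.2,8.6,-2.4]},{"pos": [0.4,17.2,-4.8]},{"pos": [0.6,25.8,-7.2]},{"pos": [0.8,34.4,-9.6]},{"pos": [1,43,-12]},{"pos": [1,51.4,-14]},{"pos": [1,51.4,-14]},{"pos": [1,51.4,-14]}]' | python3 jog.py && python3 - <<'E'
from h import *
st();c=cam("wrist");im=arm.get_image("wrist")
cv2.imwrite("pics/w2.png",im);np.savez("pics/w2.npz",*c)
cv2.imwrite("pics/w2b.png",cv2.resize(im,(800,600),interpolation=cv2.INTER_CUBIC))
E
```

```text
clock: 1.95
position: [428.3, 35.7, 401.3]
ee_rot: [-0.191, 0.982, 0.0, 0.0]
contact_force: [-0.3, -0.1, -0.9]
gripper_width: 85.6
grasp_force: 0.0
1.95 [428.3  35.7 401.3] [[-0.9272, -0.3747, 0.0001], [-0.3747, 0.9272, 0.0001], [-0.0001, 0.0001, -1.0]] F [-0.3 -0.1 -0.9] T [ 0.01  0.   -0.06] w 85.6 g 0.0
```

View pics/w2b.png

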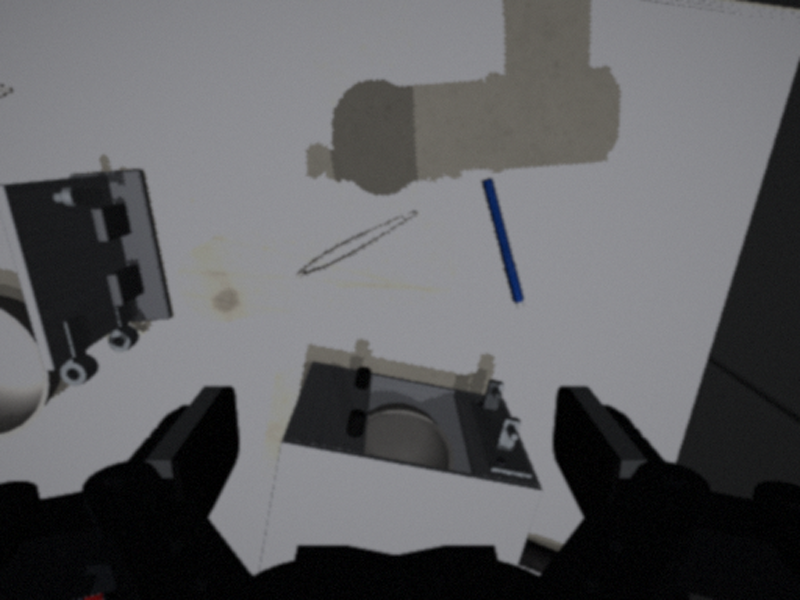

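This shows the cabinet roof's front edge from (283,441) to (541,489), bumpers at (362,378) and (355,423), and pins near (512,428) and (494,390). The door's top edge runs (5,187)–(48,370) with the upper knuckle at (73,372). A zoomed composite will give exact pixels.

```bash
python3 - <<'E'
import cv2,numpy as np
a=cv2.imread("pics/w2.png");b=cv2.imread("pics/w1.png")
def crop(im,x,y,w,h,s):
    o=cv2.resize(im[y:y+h,x:x+w],None,fx=s,fy=s,interpolation=cv2.INTER_CUBIC)
    o=np.clip(o*1.4,0,255).astype(np.uint8)
    for i in range(0,w,10): cv2.putText(o,str(x+i),(i*s,8),0,.3,(0,255,255));cv2.line(o,(i*s,8),(i*s,14),(0,255,255))
    for i in range(10,h,10): cv2.putText(o,str(y+i),(0,i*s+3),0,.3,(0,255,255));cv2.line(o,(20,i*s),(26,i*s),(0,255,255))
    return o
A=crop(a,298,236,50,80,7)      # hinge 350x560
B=crop(b,220,100,55,165,3)     # 165x495
C=crop(a,0,110,70,145,3)   # 210x435
out=np.zeros((570,750,3),np.uint8)
out[:A.shape[0],:A.shape[1]]=A;out[:B.shape[0],355:355+B.shape[1]]=B;out[:C.shape[0],530:530+C.shape[1]]=C
cv2.imwrite("pics/z1.png",out)
E
```

```text
(no output)
```

View pics/z1.png

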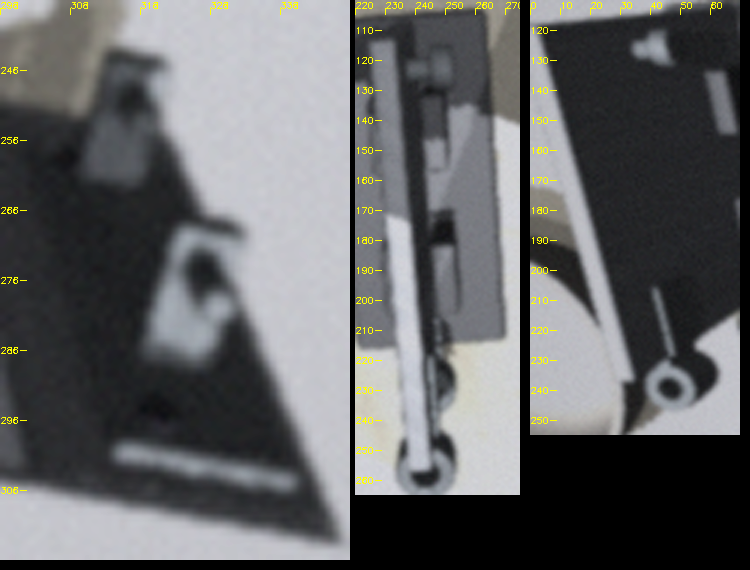

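Hinge zoom: upper pin tip about (328.7,279.4) px and roof corner (346,312.8). Door top edge is (230,113)→(242.3,257.3) in w1 and (5,117)→(31.7,236.7) in w2, with the knuckle ring at (47,238.7) in w2.

```bash
python3 - <<'E'
from h import *
L=lambda f:[np.load(f)[k] for k in("arr_0","arr_1","arr_2")]
w1,w2=L("pics/w1.npz"),L("pics/w2.npz")
F=tri(((230,113.3),w1),((5,117.3),w2));H=tri(((242.3,257.3),w1),((31.7,236.7),w2))
print("free",F,"hinge",H,np.linalg.norm(F-H))
for uv,w in(((230,113.3),w1),((5,117.3),w2),((242.3,257.3),w1),((31.7,236.7),w2)): print(onz(uv,150,w).round(1))
kn=onz((47,238.7),125,w2);print("knuckle",kn)
A=onz((346.1,312.8),162,w2);B=onz((181.1,282.2),162,w2);print("roof",A,B,np.linalg.norm(A-B))
d=(A-B)[:2];yaw=np.arctan2(-d[0],d[1]);print("yaw",yaw)
ex=np.array([np.cos(yaw),np.sin(yaw)]);ey=np.array([-ex[1],ex[0]])
mid=((A+B)/2)[:2]; C=mid+65*ex;print("cab",C)
for x,y,z in((-89,80,42),(-89,80,56),(-89,80,117),(-89,80,131),(-85,-50,130),(-85,-50,40),(-97,80,117),(-97,80,42)):
    P=np.r_[C+x*ex+y*ey,z];print((x,y,z),P.round(1),proj(P,w2).round(1))
for uv,z in(((328.7,279.4),131),((320,247.8),56),((316.4,249.4),56)):
    P=onz(uv,z,w2)[:2]-C;print("pin",uv,z,onz(uv,z,w2).round(1),"cab",P@ex,P@ey)
E
```

```text
free [ 491.2907936  -234.66464709  140.26359427] hinge [ 615.81058246 -172.44594246  150.76219744] 139.59428961030625
[ 491.1 -234.   150. ]
[ 487.5 -228.7  150. ]
[ 616.7 -172.2  150. ]
[ 615.8 -172.8  150. ]
knuckle [ 627.94212063 -166.25030469  125.        ]
roof [563.37543661 216.22115159 162.        ] [599.3973806   12.44178853 162.        ] 206.93866062065177
yaw 0.17496191552463775
cab [645.39406459 125.64606131]
(-89, 80, 42) [543.8 188.9  42. ] [[315.7 249.4]]
(-89, 80, 56) [543.8 188.9  56. ] [[317.3 253.4]]
(-89, 80, 117) [543.8 188.9 117. ] [[325.6 273.9]]
(-89, 80, 131) [543.8 188.9 131. ] [[327.8 279.4]]
(-85, -50, 130) [570.4  61.6 130. ] [[229.5 263.1]]
(-85, -50, 40) [570.4  61.6  40. ] [[233.3 235.2]]
(-97, 80, 117) [535.9 187.5 117. ] [[327.1 268.7]]
(-97, 80, 42) [535.9 187.5  42. ] [[317.  244.7]]
pin (328.7, 279.4) 131 [543.4 190.1 131. ] cab -89.25935941521995 81.21086708762506
pin (320, 247.8) 56 [533.8 188.7  56. ] cab -98.86520533707444 81.54933522291142
pin (316.4, 249.4) 56 [538.3 184.8  56. ] cab -95.1799774238517 76.91365794559847
```

```bash
echo '[{"pos": [-0.8,-7.6,5],"turn_vec": [0,0,-0.01]},{"pos": [-1.6,-15.2,10],"turn_vec": [0,0,-0.02]},{"pos": [-2.4,-22.8,15],"turn_vec": [0,0,-0.03]},{"pos": [-3.2,-30.6,20],"turn_vec": [0,0,-0.04]},{"pos": [-4,-38.2,25],"turn_vec": [0,0,-0.05]},{"pos": [-4.8,-46,30],"turn_vec": [0,0,-0.054]},{"pos": [-5.2,-53.4,34.2],"turn_vec": [0,0,-0.054]},{"pos": [-5.2,-53.4,34.2],"turn_vec": [0,0,-0.054]},{"pos": [-5.2,-53.4,34.2],"turn_vec": [0,0,-0.054]}]' | python3 jog.py && python3 - <<'E'
from h import *
st();c=cam("wrist");im=arm.get_image("wrist")
cv2.imwrite("pics/w3.png",im);np.savez("pics/w3.npz",*c)
# overlay predicted top strip
e=np.array([.9056,.4242]);n=np.array([-.4242,.9056]);H=np.array([616,-172.4])
o=cv2.resize(im,(800,600),interpolation=cv2.INTER_CUBIC)
q=[np.r_[H-s*e+k*n,150] for s,k in((0,4),(0,-4),(140,-4),(140,4))]
p=proj(q,c);print(p.round(1))
cv2.polylines(o,[(p/.64).astype(np.int32)],True,(0,0,255),1)
cv2.imwrite("pics/w3b.png",o)
E
```

```text
clock: 2.9
position: [551.6, -204.8, 228.1]
ee_rot: [-0.214, 0.977, 0.001, -0.002]
contact_force: [-0.1, 0.2, 0.3]
gripper_width: 85.4
grasp_force: 0.0
2.9 [ 551.6 -204.8  228.1] [[-0.9081, -0.4188, -0.0044], [-0.4188, 0.9081, 0.0003], [0.0039, 0.0021, -1.0]] F [-0.1  0.2  0.3] T [ 0.02 -0.04  0.03] w 85.4 g 0.0
[[260.8 307.2]
 [249.2 307.3]
 [247.1  96.7]
 [260.9  96.7]]
```

View pics/w3b.png

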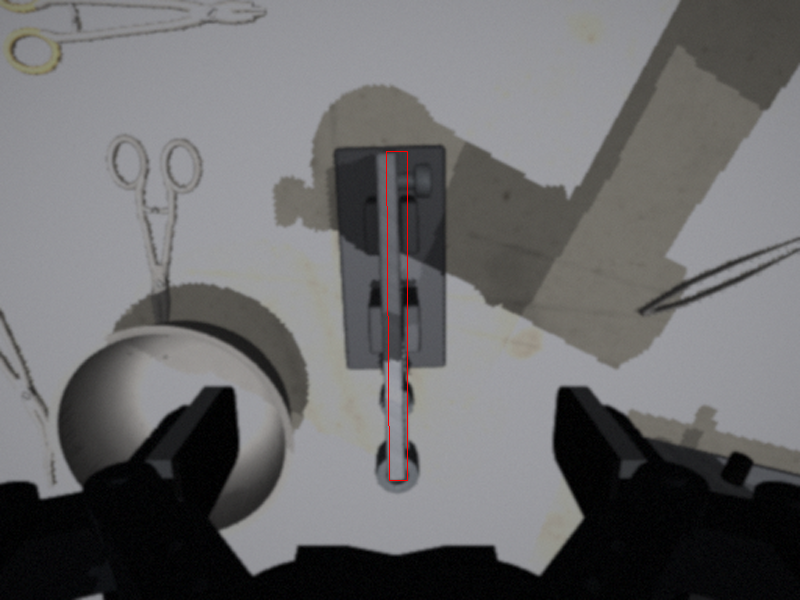

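The overlay shows the hinge end matching and the free end about 4 mm to the left of my prediction, so the panel lies at 26.8°, which agrees with w1. I'll correct the yaw and descend.

```bash
echo '[{"pos": [-0.2,0,4],"turn_vec": [0,0,-0.02]},{"pos": [-0.4,0,9],"turn_vec": [0,0,-0.036]},{"pos": [-0.4,0,14],"turn_vec": [0,0,-0.036]},{"pos": [-0.4,0,17],"turn_vec": [0,0,-0.036]},{"pos": [-0.4,0,18.4],"turn_vec": [0,0,-0.036]},{"pos": [-0.4,0,18.4],"turn_vec": [0,0,-0.036]},{"pos": [-0.4,0,18.4],"turn_vec": [0,0,-0.036]}]' | python3 jog.py 40 && python3 - <<'E'
from h import *
st();c=cam("wrist");im=arm.get_image("wrist")
cv2.imwrite("pics/w4.png",im)
E
```

```text
clock: 3.65
position: [555.2, -201.3, 139.8]
ee_rot: [-0.235, 0.972, -0.001, 0.001]
contact_force: [-0.2, 0.7, 1.1]
gripper_width: 40.2
grasp_force: 0.0
3.65 [ 555.2 -201.3  139.8] [[-0.89, -0.456, 0.0025], [-0.456, 0.89, -0.0006], [-0.0019, -0.0017, -1.0]] F [-0.2  0.7  1.1] T [ 0.01  0.01 -0.03] w 40.2 g 0.0
```

View pics/w4.png

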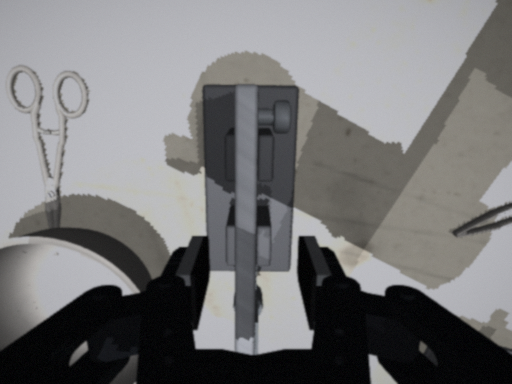

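The panel (centre px 246) is about 2.7 mm left of the finger midline (253.5) and parallel to it. I'll shift, then close.

```bash
echo '[{"pos": [0,-0.3,0.4]},{"pos": [0,-0.5,0.6]},{"pos": [0,-0.5,0.6]}]' | python3 jog.py && echo '[{},{},{},{},{},{}]' | python3 jog.py 0; python3 -c "
from h import *;st()"
```

```text
clock: 4.0
position: [555.7, -203.8, 135.5]
ee_rot: [-0.234, 0.972, -0.0, 0.0]
contact_force: [-0.0, -0.5, -0.5]
gripper_width: 39.9
grasp_force: 0.0
clock: 4.6
position: [555.8, -203.7, 135.5]
ee_rot: [-0.234, 0.972, -0.0, 0.0]
contact_force: [-0.3, -0.4, 0.8]
gripper_width: 7.4
grasp_force: 59.4
4.6 [ 555.8 -203.7  135.5] [[-0.8903, -0.4554, 0.0005], [-0.4554, 0.8903, -0.0002], [-0.0004, -0.0004, -1.0]] F [-0.3 -0.4  0.8] T [-0.08 -0.11 -0.04] w 7.4 g 59.4
```

Gripped at 7.4 mm with no side load. Now lift straight up and watch the force.

```bash
echo '[{"pos": [0,0,-0.8]},{"pos": [0,0,-2.8]},{"pos": [0,0,-5.2]},{"pos": [0,0,-8]},{"pos": [0,0,-11]},{"pos": [0,0,-13]},{"pos": [0,0,-13.6]},{"pos": [0,0,-13.6]}]' | python3 jog.py && echo '[{"pos": [1.6,4,0],"turn_vec": [0,0,0.02]},{"pos": [4,11,0],"turn_vec": [0,0,0.05]},{"pos": [6,18,0],"turn_vec": [0,0,0.08]},{"pos": [7.4,25,0],"turn_vec": [0,0,0.11]},{"pos": [7.6,31,0],"turn_vec": [0,0,0.14]},{"pos": [7.2,37,0],"turn_vec": [0,0,0.17]},{"pos": [5,44,0],"turn_vec": [0,0,0.2]},{"pos": [2.4,51,0],"turn_vec": [0,0,0.23]},{"pos": [-1,57,0],"turn_vec": [0,0,0.26]},{"pos": [-4,63,0],"turn_vec": [0,0,0.28]}]' | python3 jog.py && echo '[{"pos": [-2.4,3,0],"turn_vec": [0,0,0.01]},{"pos": [-5,8,0],"turn_vec": [0,0,0.018]},{"pos": [-7.4,12.4,0],"turn_vec": [0,0,0.018]},{"pos": [-8.4,14.4,0],"turn_vec": [0,0,0.018]},{"pos": [-8.4,14.4,0],"turn_vec": [0,0,0.018]},{"pos": [-8.4,14.4,0],"turn_vec": [0,0,0.018]},{"pos": [-8.4,14.4,0],"turn_vec": [0,0,0.018]}]' | python3 jog.py; python3 - <<'E'
from h import *
st();c=cam("wrist");im=arm.get_image("wrist")
cv2.imwrite("pics/w5.png",im);np.savez("pics/w5.npz",*c)
cv2.imwrite("pics/w5b.png",cv2.resize(im,(800,600),interpolation=cv2.INTER_CUBIC))
E
```

```text
clock: 5.4
position: [555.6, -203.4, 203.9]
ee_rot: [-0.234, 0.972, 0.0, 0.0]
contact_force: [-1.0, -0.6, -2.0]
gripper_width: 7.0
grasp_force: 59.1
clock: 6.4
position: [429.2, 87.2, 202.9]
ee_rot: [-0.096, 0.995, -0.0, -0.0]
contact_force: [0.9, 0.8, -2.1]
gripper_width: 7.3
grasp_force: 59.0
clock: 7.1
position: [456.4, 160.9, 202.0]
ee_rot: [-0.086, 0.996, -0.004, -0.003]
contact_force: [3.9, -9.5, -3.7]
gripper_width: 7.4
grasp_force: 65.9
7.1 [456.4 160.9 202. ] [[-0.9853, -0.1707, -0.0044], [-0.1707, 0.9853, -0.0078], [0.0056, -0.0069, -1.0]] F [ 3.9 -9.5 -3.7] T [-3.44 -1.52 -0.81] w 7.4 g 65.9
```

View pics/w5b.png

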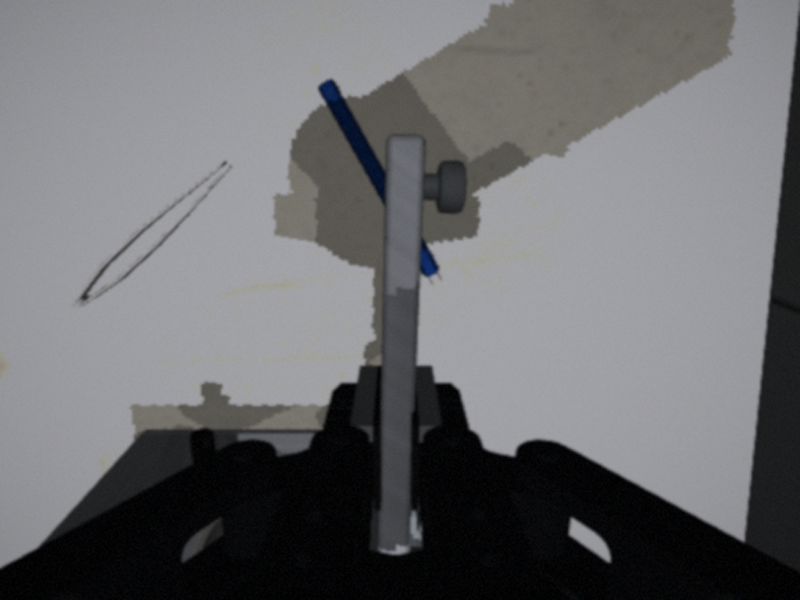

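The door is held upright, but Fy is about −10 N: the lower knuckle (z 98–118) has touched the side of the upper arm. I'll back off sideways, drop to the band that clears both pins, and recheck the zero and the door's pose in the grip.

In the tool's units: 4 mm is 0.8, -25 mm is -5.

```bash
echo '[{"pos": [0.8,-1.6,0]},{"pos": [1.6,-4.4,0]},{"pos": [1.6,-5,0]},{"pos": [1.6,-5,0]},{"pos": [1.6,-5,0]}]' | python3 jog.py && python3 - <<'E'
from h import *
st();c=cam("wrist");im=arm.get_image("wrist")
cv2.imwrite("pics/w6.png",im);np.savez("pics/w6.npz",*c)
def strips(f,rows):
    g=cv2.GaussianBlur(cv2.cvtColor(cv2.imread(f),6),(3,3),0).astype(float)
    for v in rows:
        r=g[v-2:v+3,215:290].mean(0);d=np.diff(r);k=np.argsort(-abs(d))[:6];print(f,v,sorted((int(i)+215,int(d[i])) for i in k))
strips("pics/w5.png",(110,170,240,300,330));strips("pics/w6.png",(110,170,240,300,330));strips("pics/w4.png",(110,170,240,300))
E
```

```text
clock: 7.65
position: [454.1, 138.8, 203.5]
ee_rot: [-0.087, 0.996, 0.0, 0.0]
contact_force: [0.7, 0.0, -2.3]
gripper_width: 7.0
grasp_force: 59.2
7.65 [454.1 138.8 203.5] [[-0.9848, -0.1739, 0.0006], [-0.1739, 0.9848, 0.0006], [-0.0007, 0.0005, -1.0]] F [ 0.7  0.  -2.3] T [0.05 0.02 0.02] w 7.0 g 59.2
pics/w5.png 110 [(232, -15), (233, -17), (234, -13), (245, 14), (246, 16), (247, 15)]
pics/w5.png 170 [(267, -17), (268, -16), (278, 23), (279, 35), (280, 33), (281, 19)]
pics/w5.png 240 [(228, -36), (229, -39), (230, -22), (276, 37), (277, 37), (278, 21)]
pics/w5.png 300 [(242, 13), (243, 19), (244, 15), (261, -14), (262, -16), (263, -11)]
pics/w5.png 330 [(261, 15), (262, 22), (263, 14), (265, -26), (266, -32), (267, -22)]
pics/w6.png 110 [(243, 10), (244, 8), (262, -9), (263, -11), (264, -12), (277, -8)]
pics/w6.png 170 [(264, 21), (265, 28), (283, -23), (284, -33), (285, -32), (286, -19)]
pics/w6.png 240 [(227, -19), (228, -36), (229, -38), (230, -22), (276, 28), (277, 24)]
pics/w6.png 300 [(242, 13), (243, 18), (244, 15), (261, -14), (262, -18), (263, -13)]
pics/w6.png 330 [(236, 14), (237, 19), (238, 13), (265, -11), (266, -13), (267, -10)]
pics/w4.png 110 [(234, 15), (235, 16), (236, 13), (255, -14), (256, -17), (275, 12)]
pics/w4.png 170 [(234, 17), (235, 18), (236, 15), (254, -15), (255, -20), (256, -20)]
pics/w4.png 240 [(233, -11), (256, 15), (257, 20), (258, 14), (268, -12), (271, 11)]
pics/w4.png 300 [(232, -36), (233, -43), (260, 21), (261, 44), (262, 43), (263, 23)]
```

In the tool's units: 28 mm is 5.6, 16 mm is 3.2.

```bash
echo '[{"pos": [0,0,1.6]},{"pos": [0,0,4]},{"pos": [0,0,5.6]},{"pos": [-0.4,1.2,5.6]},{"pos": [-1.4,3.2,5.6]},{"pos": [-2.4,5.4,5.6]},{"pos": [-3,6.8,5.6]},{"pos": [-3,7.2,5.6]},{"pos": [-3,7.2,5.6]},{"pos": [-3,7.2,5.6]}]' | python3 jog.py && python3 - <<'E'
from h import *
st();im=arm.get_image("scene");cv2.imwrite("pics/s2.png",im);im=cv2.imread("pics/s2.png")
A=cv2.resize(im[130:250,170:290],None,fx=4.9,fy=4.9,interpolation=cv2.INTER_CUBIC)
c=cam("scene")
np.savez("pics/s2.npz",*c)
o=np.array([543.3,190.8]);print(proj([[*o,42],[*o,56],[*o,117],[*o,131],[*o,70],[*o,145]],c).round(1))
cv2.imwrite("pics/s2b.png",A)
E
```

```text
clock: 8.7
position: [462.2, 176.6, 175.3]
ee_rot: [-0.087, 0.996, -0.0, -0.0]
contact_force: [0.6, -0.6, -1.2]
gripper_width: 7.1
grasp_force: 59.2
8.7 [462.2 176.6 175.3] [[-0.9847, -0.174, -0.0003], [-0.174, 0.9847, -0.0001], [0.0003, -0.0001, -1.0]] F [ 0.6 -0.6 -1.2] T [-0.04  0.03 -0.04] w 7.1 g 59.2
[[195.1 201. ]
 [194.8 196.7]
 [193.4 177.9]
 [193.1 173.5]
 [194.5 192.5]
 [192.7 169. ]]
```

View pics/s2b.png

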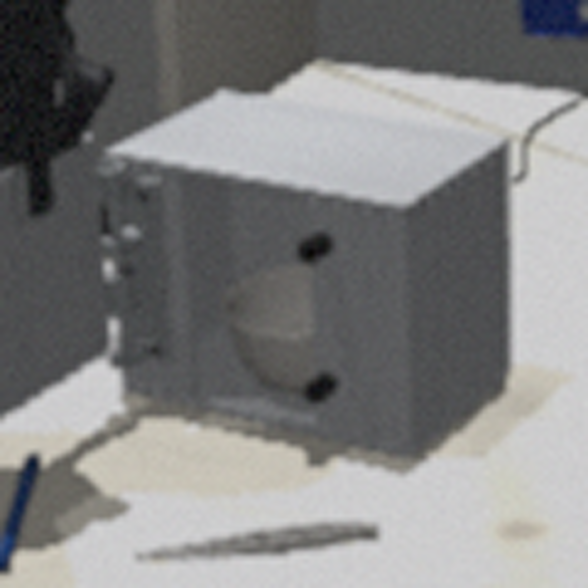

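Little use: the door is outside this crop's clear area and the hinge is too coarse. I'll feel instead. Tip contact is expected at TCP z ≈ 161.5 and home at ≈ 147.5.

```bash
echo '[{"pos": [0,0,0.8]},{"pos": [0,0,1.6]},{"pos": [0,0,2]},{"pos": [0,0,2.2]},{"pos": [0,0,2.4]},{"pos": [0,0,2.6]},{"pos": [0,0,2.8]},{"pos": [0,0,3]},{"pos": [0,0,3]}]' | python3 jog.py; python3 -c "
from h import *;st()"
```

```text
clock: 9.65
position: [462.5, 176.6, 160.3]
ee_rot: [-0.087, 0.996, -0.0, 0.0]
contact_force: [-0.7, -0.8, -2.0]
gripper_width: 7.2
grasp_force: 59.3
9.65 [462.5 176.6 160.3] [[-0.9848, -0.1739, 0.0002], [-0.1739, 0.9848, -0.0001], [-0.0002, -0.0002, -1.0]] F [-0.7 -0.8 -2. ] T [-0.15 -0.07 -0.04] w 7.2 g 59.3
```

```bash
echo '[{"pos": [0,0,0.2]},{"pos": [0,0,0.4]},{"pos": [0,0,0.4]}]' | python3 jog.py; python3 -c "
from h import *;st()"
```

```text
clock: 9.95
position: [462.5, 176.4, 158.3]
ee_rot: [-0.087, 0.996, -0.0, 0.0]
contact_force: [1.5, -1.6, -0.7]
gripper_width: 7.0
grasp_force: 59.3
9.95 [462.5 176.4 158.3] [[-0.9848, -0.1735, 0.0002], [-0.1735, 0.9848, -0.0004], [-0.0001, -0.0004, -1.0]] F [ 1.5 -1.6 -0.7] T [-0.75 -0.42 -0.2 ] w 7.0 g 59.3
```

The vertical force is nil 3 mm below the expected tip height, with a slight side load (−y, +x). That suggests the pins are in the bores and rubbing. I'll ease sideways and continue down.

In the tool's units: 2 mm is 0.4, 1 mm is 0.2.

```bash
echo '[{"pos": [-0.08,-0.14,0]},{"pos": [-0.08,-0.14,0.2]},{"pos": [-0.08,-0.14,0.4]},{"pos": [-0.08,-0.14,0.4]}]' | python3 jog.py; python3 -c "
from h import *;st()"
```

```text
clock: 10.35
position: [462.8, 176.0, 156.1]
ee_rot: [-0.087, 0.996, -0.0, -0.0]
contact_force: [0.4, -1.2, -0.6]
gripper_width: 7.3
grasp_force: 59.2
10.35 [462.8 176.  156.1] [[-0.9848, -0.1739, -0.0004], [-0.1739, 0.9848, -0.0002], [0.0004, -0.0001, -1.0]] F [ 0.4 -1.2 -0.6] T [-0.33 -0.12 -0.06] w 7.3 g 59.2
```

Side load is falling, so the pins are engaged. Continuing with another small correction.

In the tool's units: 4 mm is 0.8, 3 mm is 0.6.

```bash
echo '[{"pos": [-0.04,-0.12,0]},{"pos": [-0.04,-0.12,0.2]},{"pos": [-0.04,-0.12,0.4]},{"pos": [-0.04,-0.12,0.6]},{"pos": [-0.04,-0.12,0.8]},{"pos": [-0.04,-0.12,0.8]}]' | python3 jog.py; python3 -c "
from h import *;st()"
```

```text
clock: 10.95
position: [463.1, 175.5, 152.1]
ee_rot: [-0.087, 0.996, -0.0, -0.0]
contact_force: [-0.4, -0.0, -2.0]
gripper_width: 6.8
grasp_force: 59.2
10.95 [463.1 175.5 152.1] [[-0.9848, -0.1739, -0.0003], [-0.1739, 0.9848, -0.0002], [0.0003, -0.0001, -1.0]] F [-0.4 -0.  -2. ] T [0.04 0.03 0.  ] w 6.8 g 59.2
```

In the tool's units: 4 mm is 0.8, 3 mm is 0.6.

```bash
echo '[{"pos": [0,0,0.2]},{"pos": [0,0,0.4]},{"pos": [0,0,0.6]},{"pos": [0,0,0.72]},{"pos": [0,0,0.8]},{"pos": [0,0,0.8]}]' | python3 jog.py; echo '[{"pos": [0,0,0.08]},{"pos": [0,0,0.16]},{"pos": [0,0,0.16]}]' | python3 jog.py; python3 -c "
from h import *;st()"
```

```text
clock: 11.55
position: [463.2, 175.5, 148.2]
ee_rot: [-0.087, 0.996, -0.0, -0.0]
contact_force: [-0.4, -0.4, -1.9]
gripper_width: 7.2
grasp_force: 59.2
clock: 11.85
position: [463.2, 175.5, 147.5]
ee_rot: [-0.087, 0.996, -0.0, -0.0]
contact_force: [0.4, 0.1, -1.7]
gripper_width: 6.9
grasp_force: 59.2
11.85 [463.2 175.5 147.5] [[-0.9848, -0.1739, -0.0001], [-0.1739, 0.9848, -0.0001], [0.0001, -0.0, -1.0]] F [ 0.4  0.1 -1.7] T [-0.02  0.03 -0.  ] w 6.9 g 59.2
```

In the tool's units: 0.8 mm is 0.16, 0.4 mm is 0.08.

```bash
echo '[{"pos": [0,0,0.08]},{"pos": [0,0,0.16]},{"pos": [0,0,0.16]}]' | python3 jog.py; python3 -c "
from h import *;st()"
```

```text
clock: 12.15
position: [463.2, 175.5, 147.2]
ee_rot: [-0.087, 0.996, 0.0, 0.0]
contact_force: [-1.6, -0.5, 2.9]
gripper_width: 7.2
grasp_force: 59.9
12.15 [463.2 175.5 147.2] [[-0.9847, -0.1741, 0.0002], [-0.1741, 0.9847, 0.0001], [-0.0002, 0.0, -1.0]] F [-1.6 -0.5  2.9] T [-0.13  0.46  0.02] w 7.2 g 59.9
```

Fz changed from −2 to +2.9 N at exactly the home height, so the door is seated. Release and look.

The manual's scale: shifts go in units of 5 mm. Converting my numbers, -90 mm is -18, -85 mm is -17.

```bash
echo '[{},{},{},{}]' | python3 jog.py 40; echo '[{"pos": [0,0,-1]},{"pos": [0,0,-4]},{"pos": [0,0,-9]},{"pos": [0,0,-14]},{"pos": [2,0,-17]},{"pos": [7,0,-18]},{"pos": [11,0,-18]},{"pos": [12,0,-18]},{"pos": [12,0,-18]}]' | python3 jog.py ; python3 - <<'E'
from h import *
st();c=cam("wrist");im=arm.get_image("wrist")
cv2.imwrite("pics/w7.png",im);np.savez("pics/w7.npz",*c)
t=arm.get_image("scene");cv2.imwrite("pics/s3.png",t)
o=np.zeros((560,800,3),np.uint8)
o[:384,:512]=im
k=cv2.resize(t[130:250,155:250],None,fx=3,fy=3,interpolation=cv2.INTER_CUBIC);o[:360,512:797]=k
z=cv2.resize(im[250:330,160:400],None,fx=2,fy=2) ;o[390:550,:480]=z
cv2.imwrite("pics/w7b.png",o)
E
```

```text
clock: 12.55
position: [463.3, 175.6, 146.7]
ee_rot: [-0.087, 0.996, 0.0, 0.0]
contact_force: [-0.1, -0.2, -0.5]
gripper_width: 40.0
grasp_force: 0.0
clock: 13.45
position: [403.9, 165.1, 237.3]
ee_rot: [-0.088, 0.996, 0.0, 0.001]
contact_force: [0.1, -1.1, 0.1]
gripper_width: 39.9
grasp_force: 0.0
13.45 [403.9 165.1 237.3] [[-0.9846, -0.1747, 0.001], [-0.1747, 0.9846, 0.0007], [-0.0011, 0.0005, -1.0]] F [ 0.1 -1.1  0.1] T [ 0.07 -0.02 -0.03] w 39.9 g 0.0
```

View pics/w7b.png

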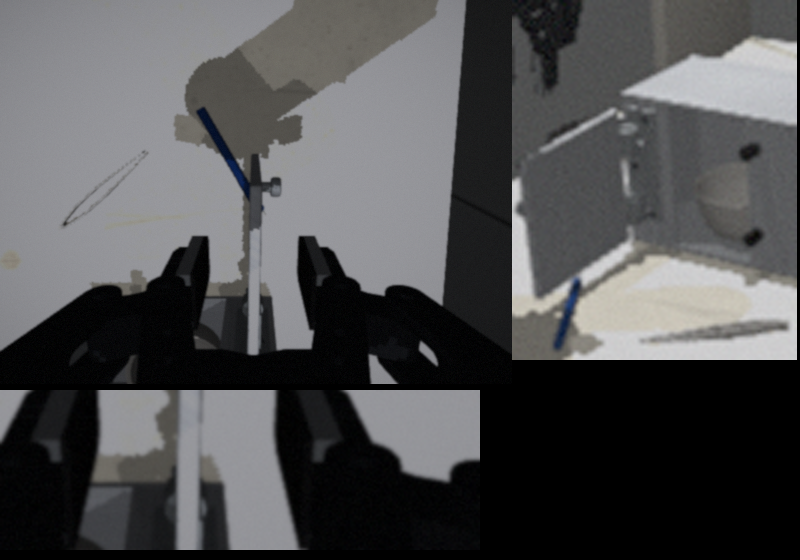

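The door hangs on both arms with its top level with the roof, free and clear of the marker. Now close the fingers, go to its knob side and push it shut slowly.

In the tool's units: 45 mm is 9, 40 mm is 8.

```bash
echo '[{"pos": [-2,4,0]},{"pos": [-5,8,0]},{"pos": [-7.4,9,2]},{"pos": [-7.4,9,6]},{"pos": [-7.4,9,11]},{"pos": [-7.4,9,15]},{"pos": [-7.4,9,17]},{"pos": [-7.4,9,17]},{"pos": [-7.4,9,17]}]' | python3 jog.py 0; echo '[{"pos": [0,-1.6,0]},{"pos": [0,-3,0]},{"pos": [0,-4,0]},{"pos": [0,-4.8,0]},{"pos": [0,-5.6,0]},{"pos": [0.2,-6.4,0]},{"pos": [0.2,-7.2,0]},{"pos": [0.4,-8,0]},{"pos": [0.4,-8.8,0]},{"pos": [0.4,-8.8,0]}]' | python3 jog.py; python3 -c "
from h import *;st()
P=arm.read_state()['position'][:2]-[544,189.7];print(P@[.985,.174],P@[-.174,.985])"
```

```text
clock: 14.45
position: [433.6, 216.6, 152.1]
ee_rot: [-0.087, 0.996, 0.0, 0.0]
contact_force: [0.6, 0.7, 0.4]
gripper_width: -0.1
grasp_force: 0.0
clock: 15.45
position: [438.3, 171.7, 151.6]
ee_rot: [-0.087, 0.996, -0.0, -0.0]
contact_force: [-0.9, 0.2, -0.3]
gripper_width: 0.0
grasp_force: 0.0
15.45 [438.3 171.7 151.6] [[-0.9849, -0.1734, -0.0003], [-0.1734, 0.9849, -0.0002], [0.0003, -0.0002, -1.0]] F [-0.9  0.2 -0.3] T [0.03 0.   0.03] w 0.0 g 0.0
-107.22033713741509 0.6212412077788876
```

In the tool's units: -51 mm is -10.2, -40 mm is -8.

```bash
echo '[{"pos": [0,-1.2,0]},{"pos": [-0.1,-2.4,0]},{"pos": [-0.2,-3.4,0]},{"pos": [-0.4,-4.6,0]},{"pos": [-0.7,-5.8,0]},{"pos": [-1,-6.8,0]},{"pos": [-1.4,-8,0]},{"pos": [-1.9,-9.2,0]},{"pos": [-2.4,-10.2,0]},{"pos": [-3,-11.4,0]}]' | python3 jog.py; echo '[{"pos": [-0.8,-1,0]},{"pos": [-1.6,-2,0]},{"pos": [-2.4,-3,0]},{"pos": [-3.2,-4,0]},{"pos": [-4.2,-5,0]},{"pos": [-5.2,-5.8,0]},{"pos": [-6.2,-6.6,0]},{"pos": [-7,-7,0]},{"pos": [-7,-7,0]}]' | python3 jog.py; python3 - <<'E'
from h import *
st()
P=arm.read_state()['position'][:2]-[544,189.7];print(P@[.985,.174],P@[-.174,.985])
im=arm.get_image("wrist");cv2.imwrite("pics/w8.png",im);np.savez("pics/w8.npz",*cam("wrist"))
E
```

```text
clock: 16.45
position: [463.5, 118.2, 151.7]
ee_rot: [-0.087, 0.996, 0.0, 0.0]
contact_force: [-0.5, 0.2, 0.8]
gripper_width: -0.2
grasp_force: 0.1
clock: 17.35
position: [504.3, 90.1, 151.6]
ee_rot: [-0.087, 0.996, -0.0, 0.0]
contact_force: [-0.0, 0.3, -0.3]
gripper_width: -0.2
grasp_force: 0.0
17.35 [504.3  90.1 151.6] [[-0.9848, -0.1734, 0.0002], [-0.1734, 0.9848, -0.0], [-0.0002, -0.0001, -1.0]] F [-0.   0.3 -0.3] T [-0.    0.06  0.03] w -0.2 g 0.0
-56.45136681712004 -91.17695796936128
```

```bash
echo '[{"pos": [-1,-0.5,0]},{"pos": [-2,-1,0]},{"pos": [-3,-1.4,0]},{"pos": [-3.8,-1.7,0]},{"pos": [-4.6,-2,0]},{"pos": [-5.2,-2.2,0]},{"pos": [-5.8,-2.4,0]},{"pos": [-6.4,-2.6,0]},{"pos": [-6.8,-2.7,0]},{"pos": [-6.8,-2.7,0]}]' | python3 jog.py; echo '[{"pos": [-0.3,0,0]},{"pos": [-0.6,0,0]},{"pos": [-0.9,0,0]},{"pos": [-0.9,0,0]}]' | python3 jog.py; python3 - <<'E'
from h import *
st()
P=arm.read_state()['position'][:2]-[544,189.7];print(P@[.985,.174],P@[-.174,.985])
im=arm.get_image("top");cv2.imwrite("pics/t3.png",im)
E
```

```text
clock: 18.4
position: [539.7, 82.8, 151.7]
ee_rot: [-0.087, 0.996, -0.0, 0.0]
contact_force: [-0.5, 1.3, 0.3]
gripper_width: -0.1
grasp_force: 0.0
clock: 18.8
position: [544.1, 83.7, 151.7]
ee_rot: [-0.087, 0.996, 0.0, 0.0]
contact_force: [-0.1, -0.2, 0.8]
gripper_width: -0.0
grasp_force: 0.1
18.8 [544.1  83.7 151.7] [[-0.9848, -0.174, 0.0002], [-0.174, 0.9848, 0.0001], [-0.0002, 0.0, -1.0]] F [-0.1 -0.2  0.8] T [-0.01  0.09 -0.02] w -0.0 g 0.1
-18.318088674937833 -104.39413042738124
```

Still no contact force. I'll keep pressing in small steps until I feel the bumpers.

In the tool's units: -2.4 mm is -0.48, -1.6 mm is -0.32.

```bash
echo '[{"pos": [-0.16,0,0]},{"pos": [-0.32,0,0]},{"pos": [-0.48,0,0]},{"pos": [-0.48,0,0]}]' | python3 jog.py; echo '[{"pos": [-0.16,0,0]},{"pos": [-0.32,0,0]},{"pos": [-0.32,0,0]}]' | python3 jog.py;  python3 -c "
from h import *;st()
P=arm.read_state()['position'][:2]-[544,189.7];print(P@[.985,.174],P@[-.174,.985])"
```

```text
clock: 19.25
position: [546.4, 84.1, 151.7]
ee_rot: [-0.087, 0.996, 0.0, 0.0]
contact_force: [-0.4, -0.4, -0.2]
gripper_width: -0.2
grasp_force: 0.1
clock: 19.55
position: [547.4, 84.2, 151.6]
ee_rot: [-0.087, 0.996, -0.0, -0.001]
contact_force: [-1.0, 0.1, 0.3]
gripper_width: 0.1
grasp_force: 0.9
19.55 [547.4  84.2 151.6] [[-0.9848, -0.1738, -0.0012], [-0.1738, 0.9848, -0.0003], [0.0012, -0.0001, -1.0]] F [-1.   0.1  0.3] T [ 0.    0.51 -0.02] w 0.1 g 0.9
-14.965399837418817 -104.49204875049907
```

Contact is at −15 mm, exactly the predicted shut position. A slightly firmer press to confirm, then withdraw and check.

In the tool's units: -0.6 mm is -0.12, -1 mm is -0.2.

```bash
echo '[{"pos": [-0.12,0,0]},{"pos": [-0.2,0,0]},{"pos": [-0.2,0,0]},{"pos": [-0.2,0,0]}]' | python3 jog.py; python3 -c "
from h import *;st()"; echo '[{"pos": [0.2,0,0]},{"pos": [0.6,0,0]},{"pos": [1.4,0,0]},{"pos": [3,0,0]},{"pos": [6,0,-1]},{"pos": [10,0,-4]},{"pos": [15,0,-10]},{"pos": [20,0,-18]},{"pos": [26,0,-26]},{"pos": [32,0,-32]}]' | python3 jog.py; echo '[{},{},{},{}]' | python3 jog.py; python3 - <<'E'
from h import *
st();c=cam("wrist");im=arm.get_image("wrist");t=arm.get_image("scene")
cv2.imwrite("pics/w9.png",im);o=np.zeros((560,800,3),np.uint8)
o[:384,:512]=im
o[:360,512:797]=cv2.resize(t[130:250,165:260],None,fx=3,fy=3,interpolation=cv2.INTER_CUBIC)
cv2.imwrite("pics/w9b.png",o)
E
```

```text
clock: 19.95
position: [547.5, 84.2, 151.6]
ee_rot: [-0.087, 0.996, -0.0, -0.002]
contact_force: [-5.5, 0.6, 3.5]
gripper_width: 0.0
grasp_force: 2.6
19.95 [547.5  84.2 151.6] [[-0.9848, -0.1737, -0.0029], [-0.1737, 0.9848, -0.0007], [0.003, -0.0002, -1.0]] F [-5.5  0.6  3.5] T [0.09 1.51 0.02] w 0.0 g 2.6
clock: 20.95
position: [389.8, 56.1, 314.2]
ee_rot: [-0.087, 0.996, 0.001, 0.002]
contact_force: [0.7, -0.5, 0.1]
gripper_width: -0.0
grasp_force: 0.0
clock: 21.35
position: [391.1, 56.6, 310.4]
ee_rot: [-0.087, 0.996, -0.001, -0.001]
contact_force: [-0.2, -0.5, 0.4]
gripper_width: 0.0
grasp_force: 0.0
21.35 [391.1  56.6 310.4] [[-0.9848, -0.1736, -0.0026], [-0.1736, 0.9848, -0.0014], [0.0028, -0.001, -1.0]] F [-0.2 -0.5  0.4] T [0.04 0.01 0.02] w 0.0 g 0.0
```

View pics/w9b.png

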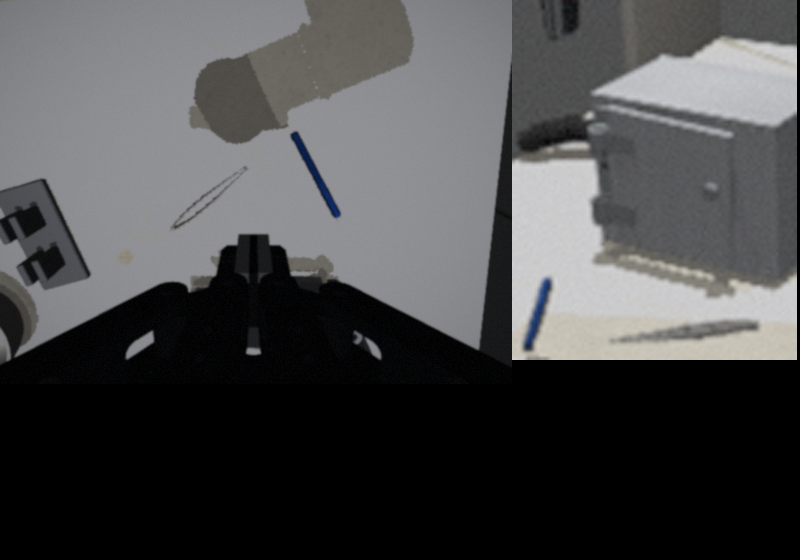

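The scene inset shows the door shut parallel to the cabinet front, with both knuckles on their arms. The marker and tweezers are undisturbed and the robot is clear.

```bash
python3 -c "
from bench import arm;print(arm.job_done())"
```

```text
the job is handed in; nothing more can be done
None
```

The door sits fully home on both hinge pins and is swung shut against the bumpers; the job was handed in at about 21 s. On the way in the lower knuckle brushed the upper arm at about 10 N, and no force I read on the way down or shut passed 7 N.

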